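Load the heel-lift die, then unlatch the press guard gate and hold it wide

ROBOT

A 6-joint arm with a two-finger parallel gripper is mounted at the origin on the work surface. World frame = base frame: x ahead of the robot, y to its left, z up, the work surface at z = 0. Lengths are in m, angles in rad, forces in N, time in s.
With the tool pointing down it reaches from about 0.35 to 0.725 m from the base axis. Payload 6 kg.
Tool frame: the origin (TCP) lies at the very end of the fingers, on their centre line; the grasp point (between the pads) lies 19 mm behind it; z points along the fingers, y is the line along which they close (so a half turn about z gives the same grasp; the last joint's range is limited). The gripper opens to 85 mm and grips with 20 to 120 N. Pads are 22 mm wide; open, the fingers measure 114 mm over their backs; the gripper's body (76 mm by 85 mm) begins 54 mm behind the grasp point. The pads swing forward as they close: fully open they stand 13 mm farther back than shut.
Start: joints at [-0.887, 0.04, 0.085, 0, -1.615, -0.334], TCP at [0.206, -0.564, 0.231] pointing down, gripper open.
Joint ranges: [-2.56, 2.56], [-1.29, 2.01], [-1.08, 1.49], [-3.29, 1.98], [-2.81, -0.18], [-2.99, 2.99]. Speed limits (rad/s): [2.57, 2.57, 3.01, 3.14, 3.14, 3.14].

INTERFACE

Orientations are given as [roll, pitch, yaw] about the fixed x, y, z axes, in that order (R = Rz(yaw) Ry(pitch) Rx(roll)).
In Python, from bench import env gives the robot as it stands.
- The arm moves only by the tool arm_command, never from a script. Its argument "targets" is a list of rows, each an object with "jaw": the finger opening in m, from 0 to 0.0854; "translation": the shift along the tool's x, y, z in m, a list of three; "twist": the turn, a rotation vector about the tool's x, y, z in degrees, a list of three. In form: [{"jaw": jaw, "translation": [tx, ty, tz], "twist": [ax, ay, az]}, ...]. A call has 1 to 10 rows; each row is the pose to reach, as a shift and turn from the pose commanded when the call began, along the tool's axes at that moment; what a row does not reach only later rows make up. A row lasts 1/8 s, in which the tool goes at most 62.5 mm and 10.7 degrees, less where a joint would pass 70% of its speed; a pose out of reach is approached as far as the arm can. A call with a gripper value outside its range is refused whole. The fingers move at their own pace and stop on an object; the grip force is fixed at half the most. Time passes only in rows, so rows that repeat a pose let the fingers close. It gives the time, the measured TCP pose, the force, the opening and the grip force at its end, in the units of the state.
- env.get_obs(): the state, without advancing time (a new reading comes with each control period).
- env.camera(name): name is "side" or "top" or "wrist"; returns a dict with "img" (400x640x3 uint8, red, green, blue), "range_z" (400x640 float32, m along the optical axis (not along the pixel's ray), 0 where there is no reading), "K" (3x3 intrinsics, pixels), "camera_from_world" (4x4, takes a point from world to camera coordinates); the wrist camera has in their place "tool_from_camera" (4x4, takes a point from camera to tool coordinates, whose origin is the TCP and whose axes are the flange's). Camera axes: x right, y down, z forward; pixel columns grow to the right and rows downward; lengths in m; the calibration is good to about 2 mm. A picture is of the moment at which its call begins: read the wrist's pose just before it.
- env.finish_job(): hands the job in; it is judged then, once.
The state is a dict: "time_s": time; "q": joint angles; "joint_velocities": joint speeds; "joint_torque": joint torques, N m; "tool_pos": TCP position; "tcp_rot": TCP orientation; "ft_force": force on the tool from outside, world axes, zero at the start; "ft_torque": the same for the moment, N m; "gripper_width": opening from 0.0 (shut) to 1.0 (fully open); "finger_force": force on a finger pad.
Only numpy, scipy, OpenCV 4.12 (cv2) and the standard library are available. Lean on these libraries where they do the work, as an engineer would, in place of code of your own. Each camera call takes 0.05 s, during which the arm holds its last target. There are 200 camera calls.

TASK

Get the heel press ready for the operator: first put the round rubber blank that matches the die's round cavity fully home in that cavity. Then squeeze the safety catch and after it the bolt catch on the press fully in, swing the guard gate open past its detent, and finish while still holding the gate wide open, at about a right angle or more. Leave the other blanks and everything else on the bench where they are.

Things in the scene. Friction and masses are not known exactly. Their poses are not given: they have to be found in the camera images.
- blank: black hard-rubber disc, diameter 50 mm, 14 mm thick, lying flat on the bench; the only blank that fits the die. Origin: centre of its underside, z up.
- blank_big: black rubber disc, diameter 62 mm, 14 mm thick, too big for the die: leave it. Origin: centre of its underside.
- blank_square: black rubber square, 50 x 50 mm, 14 mm thick, does not fit the die: leave it. Origin: centre of its underside.
- die_hole0 (a point): centre of the mouth of the round cavity in the die, a loose 1.3 kg steel plate 90 x 90 x 22 mm lying flat on the bench; the mouth is in its top face, 22 mm above the bench. Cavity: diameter 53 mm with a 1.5 mm chamfer, 6 mm deep, flat floor, so a blank fully home has its underside 6 mm below this point and stands 8 mm proud.
- safety_mid (a point): midway between the two upright steel tabs of the safety catch (the pair farther from the gate) at rest, 1 mm above their tops, 134 mm above the bench; fixed, press axes. Each tab: 44 mm high, 8 mm thick in x, 24 mm wide in y; 53 mm over their outer faces along x. Moving tab at x = -22.5 mm, fixed tab at x = +22.5 mm.
- safety_catch (a joint): travel of the safety catch's moving tab towards the fixed one (press +x), in m: 0 to 0.002 at the start, 0.014 fully squeezed. About 6 N of friction; it stays where it is put. Below 0.010 its stop blocks the bolt catch. Its low arm and stop (up to 99 mm above the bench) lie beside the tabs, towards the bolt catch.
- bolt_mid (a point): midway between the two upright steel tabs of the bolt catch (the pair nearer the gate) at rest, 1 mm above their tops, 134 mm above the bench; fixed, press axes. Each tab: 44 mm high, 8 mm thick in y, 24 mm wide in x; 53 mm over their outer faces along y. Moving tab at y = +22.5 mm, fixed tab at y = -22.5 mm.
- bolt_catch (a joint): travel of the bolt catch's moving tab towards the fixed one (press -y), in m: 0 to 0.0015 at the start, 0.014 fully squeezed. About 6 N of friction; it stays where it is put. Blocked after 2 mm until the safety catch is in. Above 0.010 the bolt is out of the gate. Its low rod (up to 97 mm above the bench) runs beside the tabs.
- gate_hinge (a point): point on the gate's upright hinge axis, fixed on the press, level with the gate's top edge (88 mm above the bench); press axes. The closed gate runs from here to the right (-y), 170 mm long, 12 mm thick, and opens towards the robot (-x). Its leaf is a steel frame with a clear panel, from 16 to 88 mm above the bench.
- gate_post (a point): top centre of the gate's handle, a black upright round post, diameter 16 mm, standing 50 mm high on the gate's top edge (from 88 to 138 mm above the bench), 120 mm from the hinge axis. Axes turn with the gate; with the gate closed they are the press's.
- gate (a joint): gate angle in rad: 0 closed, grows as it opens towards the robot (clockwise from above), end stop at 1.75. A spring pulls it shut (about 2 N at the post near shut, 4 to 5 N wide open) and a spring detent must be pushed through between about 0.3 and 0.9 rad (about 12 N at the post at most); let go, it swings back. A right angle is 1.57.
- press: the fixed grey bench press, base 280 x 430 mm, column and head at its back (240 mm high). Its axes: x points away from the robot into the press, y to the left along its front, z up; the points on it share them. Origin: bench level, in the plane of the closed gate. Both catches stand on a housing 90 mm high, right of the gate.
- boot: black high-top boot, a bystander, 260 mm long. Origin: centre of its underside.
- shoe: red low shoe, a bystander, 260 mm long. Origin: centre of its underside.
- sole_stack: stack of four black soles, a bystander, 260 mm long, 56 mm high. Origin: centre of its underside.
- hammer: hammer lying on the bench, a bystander. Origin: underside, mid-length.
- brush: brush lying on the bench, a bystander. Origin: underside, mid-length.
- spool: small wooden thread spool standing on end, a bystander, diameter 36 mm, 40 mm high. Origin: centre of its underside.
- tape: roll of pale tape lying flat, a bystander, diameter 68 mm, 20 mm high. Origin: centre of its underside.
- jar: amber glass jar, a bystander, diameter 56 mm, 60 mm high. Origin: centre of its underside.
Mind the look-alikes: they are no part of the job. What is shaped like the blank but blue, pink or yellow is not meant.

How it is judged:
On the way, in this order (a step that is already met when the one before it is completed fails the run):
1. the matching blank lies fully home and let go in the die's cavity (horizontal distance between blank and die_hole0 below 0.004 m and z of blank in the frame of die_hole0 below -0.0045 m and contact force between blank and the fingers below 0.1 N), for 0.2 s.
2. the safety catch is squeezed in while the bolt catch is still out (value of joint safety_catch above 0.01 m and value of joint bolt_catch below 0.005 m), for 0.1 s.
3. the bolt catch is squeezed in while the gate is still shut (value of joint bolt_catch above 0.01 m and value of joint gate below 0.15 rad), for 0.1 s.
4. the gate has passed its detent (value of joint gate above 0.95 rad).
At the end, for the whole second after the job is handed in: The gate stands at 1.2 rad (69 degrees) or more, still, held there against its spring by the fingers (more than 1 N on the gate); both catches are squeezed in by more than 9 mm; the 50 mm round blank lies in the cavity, within 4 mm of its centre and at least 4.5 mm deep (value of joint gate above 1.2 rad and velocity of joint gate between -0.1 and 0.1 rad/s and contact force between gate and the fingers above 1 N and value of joint each of safety_catch, bolt_catch above 0.009 m and horizontal distance between blank and die_hole0 below 0.004 m and z of blank in the frame of die_hole0 below -0.0045 m); the arm keeps its last pose, push and grip.
It fails at once if another blank is moved by more than 30 mm (distance of any of blank_big, blank_square from where it was at the start of the episode above 0.03 m).
It fails at once if a bystander on the bench is moved by more than 30 mm (distance of any of boot, shoe, sole_stack, hammer, brush, spool, tape, jar from where it was at the start of the episode above 0.03 m).
It also fails if it takes over 72 s, if anything falls off the work surface, if the arm or the gripper's body presses on something with over 40 N, if the wrist force passes 120 N, or if a joint passes its speed limit or range.

## Working session

There is one attempt and no reset: what is moved stays moved. The work goes in short steps, Python scripts to look and compute and a tool call to move; the robot and the scene stay as the last step left them, time stands still between calls to the robot, and variables do not carry over. Pictures are saved under pics/ and viewed, at most 10 in all, crops included, and the job is handed in when it is done.

Besides the shell and the picture viewer there is one more tool, called after "Emit:" by a JSON object that holds its "api" and its "payload". arm_command: Moves the arm, as the interface text tells. Its arguments: {"type":"object","properties":{"targets":{"type":"array"}},"required":["targets"]}

```bash
mkdir -p pics; ls
python3 - <<'E'
from bench import env
import cv2,numpy as np
o=env.get_obs();print({k:np.round(v,3) for k,v in o.items()})
for n in ("top","side"):
    c=env.camera(n);np.savez(f"pics/{n}.npz",**c);cv2.imwrite(f"pics/{n}.png",c["img"][...,::-1]);print(n,c["K"],c["camera_from_world"])
E
```

```text
pics
{'time_s': np.float64(0.0), 'q': array([-0.887,  0.041,  0.084, -0.   , -1.616, -0.334]), 'joint_velocities': array([-0.002, -0.   , -0.001,  0.   ,  0.001,  0.002]), 'joint_torque': array([-1.0000e-03, -3.6821e+01,  3.4740e+01,  6.9320e+00, -6.0000e-03,
       -0.0000e+00]), 'tool_pos': array([ 0.206, -0.563,  0.23 ]), 'tcp_rot': array([ 3.14 , -0.   , -2.792]), 'ft_force': array([-0.118, -1.339, -0.436]), 'ft_torque': array([ 0.039,  0.015, -0.062]), 'finger_force': np.float64(0.0), 'gripper_width': np.float64(1.001)}
top [[373.31992763   0.         307.72956694]
 [  0.         373.31992763 202.70909562]
 [  0.           0.           1.        ]] [[ 0.0190767  -0.99967597 -0.01685331 -0.00382637]
 [-0.98439384 -0.0158303  -0.17526602  0.53537769]
 [ 0.17494244  0.01993379 -0.98437685  1.42531662]
 [ 0.          0.          0.          1.        ]]
side [[419.04592522   0.         317.68482672]
 [  0.         419.04592522 198.285931  ]
 [  0.           0.           1.        ]] [[ 0.89350777 -0.44901912  0.00506981 -0.48546947]
 [-0.28400701 -0.57382165 -0.76815931  0.21329474]
 [ 0.34782739  0.68491645 -0.64023868  1.53036931]
 [ 0.          0.          0.          1.        ]]
```

View pics/top.png

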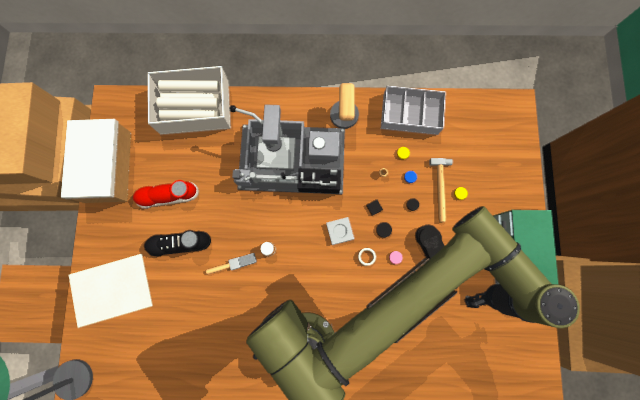

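View pics/side.png

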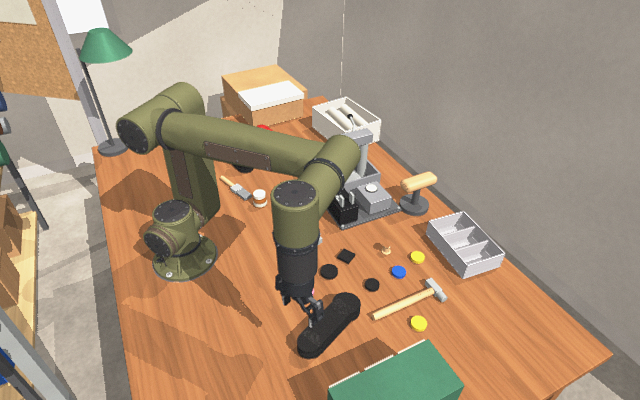

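The top view shows the die at (340,231), black discs at (384,230) and (413,205), the square at (375,208) and the press at about (290,160). The side view confirms this layout. Next I'll enlarge the crops.

```bash
cat > h.py <<'E'
import numpy as np,cv2
def ray(c,u,v,z):
    T=c["camera_from_world"];K=c["K"];R=T[:3,:3];o=-R.T@T[:3,3]
    d=R.T@np.linalg.inv(K)@np.array([u,v,1.]);return o+d*(z-o[2])/d[2]
def proj(c,p):
    T=c["camera_from_world"];q=c["K"]@(T[:3,:3]@np.array(p,float)+T[:3,3]);return q[:2]/q[2]
def crop(c,x0,y0,x1,y1,s,fn):
    cv2.imwrite(fn,cv2.resize(c["img"][y0:y1,x0:x1,::-1],None,fx=s,fy=s,interpolation=cv2.INTER_CUBIC))
E
python3 - <<'E'
from h import *
c=np.load("pics/top.npz")
crop(c,228,100,354,200,6,"pics/press.png")
crop(c,320,160,440,250,6,"pics/discs.png")
E
```

```text
(no output)
```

View pics/press.png

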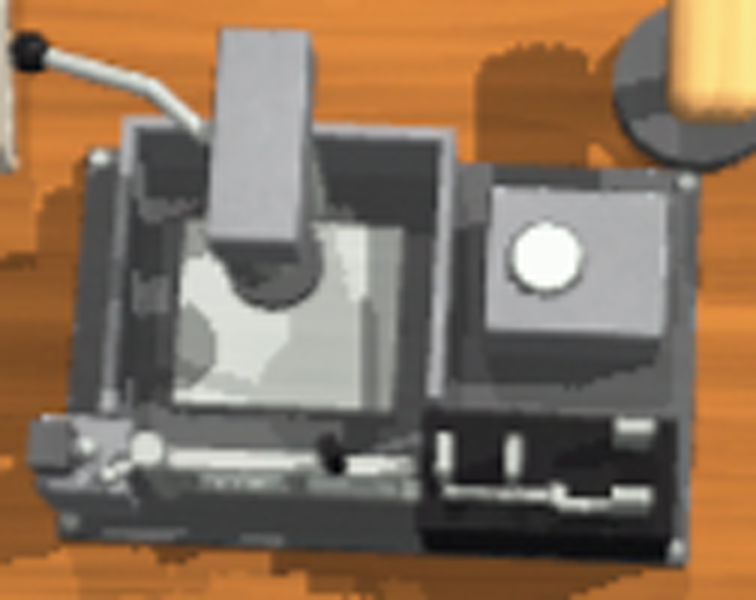

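View pics/discs.png

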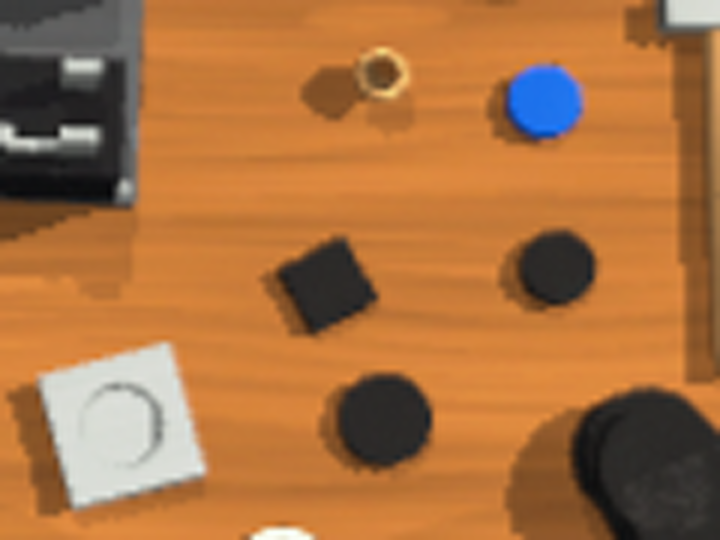

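In the press crop, the hinge knob is at (147,447), the handle post at (330,455), the bolt tabs at (445,455) and (515,455), and the safety tabs at (634,430) and (632,497). In the discs crop, the 50 mm blank is at (557,267), the 62 mm one at (384,420), the square at (327,285), and the cavity at (121,425).

```bash
cat >> h.py <<'E'
def cloud(c,cfw=None):
    T=c["camera_from_world"] if cfw is None else cfw;K=c["K"];d=c["range_z"]
    v,u=np.indices(d.shape);P=np.stack([(u-K[0,2])/K[0,0]*d,(v-K[1,2])/K[1,1]*d,d],-1)
    W=(P-T[:3,3])@T[:3,:3];W[d==0]=np.nan;return W
E
python3 - <<'E'
from h import *
c=np.load("pics/top.npz");W=cloud(c)
f=lambda n,x,y,z,x0,y0:print(n,np.round(ray(c,x0+x/6,y0+y/6,z),4))
f("blank",557,266,.012,320,160);f("big",384,420,.012,320,160);f("sq",327,285,.012,320,160);f("cav",121,425,.021,320,160)
for p in [(40,378),(168,343),(205,470),(75,507)]: f("die",*p,.022,320,160)
f("spool",384,72,.04,320,160)
for p in [(147,447)]: f("hinge",*p,.09,228,100)
f("post",330,440,.138,228,100)
for p in [(445,440),(515,440),(634,425),(632,490)]: f("tab",*p,.133,228,100)
for p in [(98,158),(686,181),(677,550),(68,522)]: f("basecorner",*p,.015,228,100)
z=W[...,2]
m=((z>.118)&(z<.15)).astype(np.uint8);m[:170]=0;m[200:]=0;m[:,:228]=0;m[:,354:]=0
n,l,s,_=cv2.connectedComponentsWithStats(m)
for i in range(1,n):
    if s[i,4]>2: P=W[l==i];print(s[i],P.mean(0).round(4),P.min(0).round(3),P.max(0).round(3))
E
```

```text
blank [ 0.5418 -0.4161  0.012 ]
big [ 0.4363 -0.299   0.012 ]
sq [ 0.5264 -0.2624  0.012 ]
cav [ 0.4291 -0.1244  0.021 ]
die [ 0.4592 -0.0707  0.022 ]
die [ 0.484  -0.1552  0.022 ]
die [ 0.4003 -0.1795  0.022 ]
die [ 0.3746 -0.0944  0.022 ]
spool [ 0.6666 -0.2976  0.04  ]
hinge [0.6358 0.2217 0.09  ]
post [0.6297 0.0987 0.138 ]
tab [0.6321 0.0269 0.133 ]
tab [ 0.6327 -0.017   0.133 ]
tab [ 0.6435 -0.0914  0.133 ]
tab [ 0.6017 -0.0905  0.133 ]
basecorner [0.8624 0.2786 0.015 ]
basecorner [ 0.8506 -0.1322  0.015 ]
basecorner [ 0.5886 -0.1269  0.015 ]
basecorner [0.6016 0.2862 0.015 ]
[330 170   7   3  21] [ 0.643  -0.089   0.1323] [ 0.64  -0.101  0.119] [ 0.646 -0.077  0.14 ]
[281 172   4   6  19] [0.6263 0.1008 0.1356] [0.62  0.095 0.119] [0.636 0.108 0.144]
[301 172   2   7  14] [0.6251 0.0292 0.1349] [0.614 0.027 0.132] [0.637 0.031 0.142]
[312 173   3   7  16] [ 0.6233 -0.0128  0.1342] [ 0.613 -0.018  0.12 ] [ 0.635 -0.01   0.144]
[330 181   6   4  20] [ 0.5999 -0.0882  0.1318] [ 0.595 -0.098  0.118] [ 0.605 -0.078  0.138]
```

Emit:
{"api": "arm_command", "payload": {"targets": [{"jaw": 0.08,"translation": [-0.366,0.023,0.06],"twist": [0,0,0]},{"jaw": 0.08,"translation": [-0.366,0.023,0.06],"twist": [0,0,0]},{"jaw": 0.08,"translation": [-0.366,0.023,0.06],"twist": [0,0,0]},{"jaw": 0.08,"translation": [-0.366,0.023,0.06],"twist": [0,0,0]},{"jaw": 0.08,"translation": [-0.366,0.023,0.06],"twist": [0,0,0]},{"jaw": 0.08,"translation": [-0.366,0.023,0.06],"twist": [0,0,0]},{"jaw": 0.08,"translation": [-0.366,0.023,0.06],"twist": [0,0,0]},{"jaw": 0.08,"translation": [-0.366,0.023,0.06],"twist": [0,0,0]},{"jaw": 0.08,"translation": [-0.366,0.023,0.06],"twist": [0,0,0]}]}}

```text
time_s: 1.23
tool_pos: [0.5407, -0.4174, 0.1719]
tcp_rot: [-3.141, 0.0, -2.793]
ft_force: [-0.5, 0.1, -0.2]
gripper_width: 0.937
finger_force: 0.0
```

```bash
cat >> h.py <<'E'
from scipy.spatial.transform import Rotation as Rn
def wrist(env,fn):
    o=env.get_obs();c=dict(env.camera("wrist"))
    T=np.eye(4);T[:3,:3]=Rn.from_euler("xyz",o["tcp_rot"]).as_matrix();T[:3,3]=o["tool_pos"]
    c["camera_from_world"]=np.linalg.inv(T@c["tool_from_camera"]);np.savez(fn+".npz",**c);cv2.imwrite(fn+".png",c["img"][...,::-1]);return o,c
def go(o,p,yaw=None):
    R=Rn.from_euler("xyz",o["tcp_rot"]);d=R.inv().apply(np.array(p)-o["tool_pos"])
    print("move",d.round(4))
    if yaw is not None:print("twist",np.degrees((R.inv()*Rn.from_euler("xyz",[np.pi,0,yaw])).as_rotvec()).round(1))
def blobs(c,z,mask,amin=500):
    n,l,s,cc=cv2.connectedComponentsWithStats(mask.astype(np.uint8))
    for i in range(1,n):
        if s[i,4]>amin:
            k=np.argwhere(l==i)[:,::-1].astype(np.float32);ct=max(cv2.findContours((l==i).astype(np.uint8),0,1)[0],key=len)
            W=np.array([ray(c,u,v,z)[:2] for u,v in ct[:,0]]);print(s[i],"circ",np.round(cv2.minEnclosingCircle(W.astype(np.float32)*1000)[0],1),"fit",np.round(cv2.fitEllipse(W.astype(np.float32)*1000),1) if 0 else [np.round(x,1) for x in cv2.fitEllipse(W.astype(np.float32)*1000)])
E
python3 - <<'E'
from bench import env
from h import *
o,c=wrist(env,"pics/w1");print(o["time_s"],o["tool_pos"],o["tcp_rot"],o["q"].round(2),c["tool_from_camera"].round(3))
print(proj(c,[.5418,-.4161,.014]))
blobs(c,.013,c["img"].max(-1)<60)
E
```

```text
1.225 [ 0.54074012 -0.41742061  0.17194123] [-3.14098145e+00  3.93371511e-04 -2.79304961e+00] [-0.37  0.26  0.22  0.   -1.53 -0.86] [[ 0.    -0.954 -0.3    0.076]
 [ 1.     0.     0.     0.   ]
 [-0.    -0.3    0.954 -0.143]
 [ 0.     0.     0.     1.   ]]
[313.51245064 180.8679768 ]
[ 253    0  118   51 4575] circ [ 409.2 -466.1] fit [array([ 419.1, -458.3]), array([38.9, 96.1]), np.float64(16.7)]
[    0   260   640   140 38960] circ [ 778.7 -322.7] fit [array([ 713.4, -340.9]), array([163.7, 728.1]), np.float64(19.7)]
```

View pics/w1.png

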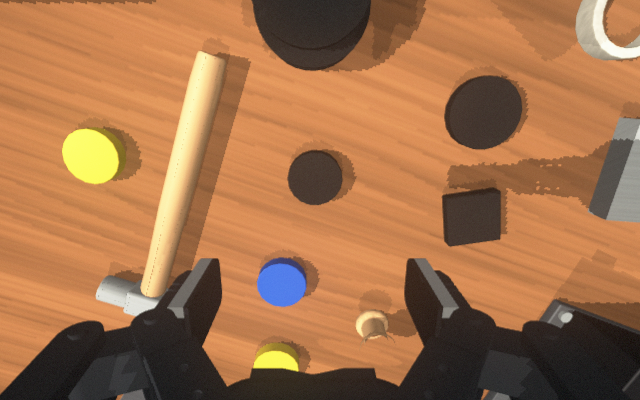

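The wrist view shows the 50 mm blank at (315,177). The bigger disc is at (484,112), the square at (472,217), and the jaws are clear of everything.

Run:
```python
from h import *
c=np.load("pics/w1.npz");m=c["img"].max(-1)<85;m[:140]=0;m[215:]=0;m[:,:270]=0;m[:,360:]=0
blobs(c,.013,m);print(ray(c,315,177,.014))
o=dict(tcp_rot=[-3.141,.0004,-2.793],tool_pos=[.5407,-.4174,.1719])
go(o,[.5418,-.4161,.0])
```

```text
[ 289  151   53   54 2259] circ [ 538.9 -415.7] fit [array([ 538.9, -415.8]), array([47.5, 49.3]), np.float64(109.0)]
[ 0.53796402 -0.41607106  0.014     ]
move [-0.0014  0.0009  0.1719]
```

Emit:
{"api": "arm_command", "payload": {"targets": [{"jaw": 0.066,"translation": [0.001,0.002,0.06],"twist": [0,0,0]},{"jaw": 0.066,"translation": [0.001,0.002,0.12],"twist": [0,0,0]},{"jaw": 0.066,"translation": [0.001,0.002,0.15],"twist": [0,0,0]},{"jaw": 0.066,"translation": [0.001,0.002,0.163],"twist": [0,0,0]},{"jaw": 0.066,"translation": [0.001,0.002,0.169],"twist": [0,0,0]},{"jaw": 0.066,"translation": [0.001,0.002,0.169],"twist": [0,0,0]}]}}

```text
time_s: 2.02
tool_pos: [0.5405, -0.4156, 0.0038]
tcp_rot: [-3.14, 0.001, -2.792]
ft_force: [-0.1, 0.1, -0.1]
gripper_width: 0.772
finger_force: 0.0
```

Emit:
{"api": "arm_command", "payload": {"targets": [{"jaw": 0.04,"translation": [0,0,0],"twist": [0,0,0]},{"jaw": 0.04,"translation": [0,0,0],"twist": [0,0,0]},{"jaw": 0.04,"translation": [0,0,0],"twist": [0,0,0]},{"jaw": 0.04,"translation": [0,0,0],"twist": [0,0,0]},{"jaw": 0.04,"translation": [0,0,0],"twist": [0,0,0]}]}}

```text
time_s: 2.65
tool_pos: [0.5411, -0.4157, 0.0047]
tcp_rot: [-3.139, 0.002, -2.791]
ft_force: [-0.4, -0.2, 6.7]
gripper_width: 0.55
finger_force: 61.9
```

Emit:
{"api": "arm_command", "payload": {"targets": [{"jaw": 0.04,"translation": [0,0,-0.05],"twist": [0,0,0]},{"jaw": 0.04,"translation": [0,0,-0.1],"twist": [0,0,0]},{"jaw": 0.04,"translation": [0,0,-0.1],"twist": [0,0,0]},{"jaw": 0.04,"translation": [0,0,-0.1],"twist": [0,0,0]}]}}

```text
time_s: 3.15
tool_pos: [0.5399, -0.4147, 0.1019]
tcp_rot: [3.141, 0.001, -2.792]
ft_force: [0.0, -0.4, -1.2]
gripper_width: 0.549
finger_force: 61.7
```

Run:
```python
from bench import env
from h import *
o,c=wrist(env,"pics/w2");print(o["tool_pos"],o["gripper_width"],o["ft_force"])
s=env.camera("side");u,v=map(int,proj(s,o["tool_pos"]));print(u,v)
a=cv2.resize(s["img"][v-40:v+30,u-40:u+40],(480,420),interpolation=2)
b=cv2.resize(c["img"],(480,300))
b=np.vstack([b,np.zeros((120,480,3),np.uint8)])[:420]
a2=cv2.resize(a,(400,350));b2=cv2.resize(c["img"][130:400,150:490],(400,318))
cv2.imwrite("pics/held.png",np.hstack([a2,np.vstack([b2,np.zeros((32,400,3),np.uint8)])])[...,::-1])
```

```text
[ 0.53992326 -0.414679    0.10192938] 0.5494330744759438 [ 0.03488395 -0.39072379 -1.21441266]
373 265
```

View pics/held.png

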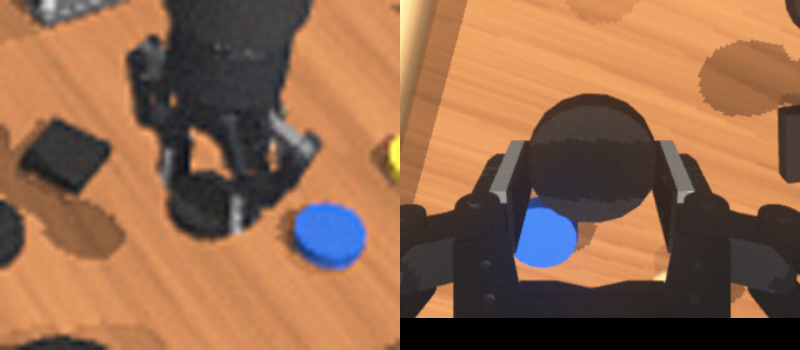

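The left half (side view) shows the blank held level between the tips. The right half (wrist view) shows it at crop (592,158), with the pad ends at about (515,145) and (668,145). I'll measure tip against blank heights from the wrist depth.

Run:
```python
from h import *
c=np.load("pics/w2.npz");T=np.linalg.inv(c["tool_from_camera"]);P=cloud(c,T)
sx=340/400
for n,x,y in [("top",592-400,170),("top2",570-400,190),("top3",592-400,140)]:
    print(n,P[int(130+y*sx),int(150+x*sx)].round(4))
for r in range(245,262,2):
    print(r,[P[r,k].round(3).tolist() for k in (240,246,250,254,374,378,382,386)])
# blank circle: points on top face
z=P[...,2];m=(abs(z)<.02);m[:,:255]=0;m[:,372:]=0
Q=P[m];print(len(Q),np.percentile(Q,[1,50,99],axis=0).round(4))
L=P[(P[...,2]>-.03)&(P[...,2]<.02)];
for lo,hi in((-.045,-.026),(.026,.045)):
    q=L[(L[:,1]>lo)&(L[:,1]<hi)&(abs(L[:,0])<.02)];print("finger",len(q),np.percentile(q,[2,50,90,98,99.5],axis=0).round(4))
```

```text
top [-0.0006  0.0003 -0.0087]
top2 [-0.0088 -0.0081 -0.0093]
top3 [ 0.0122  0.0003 -0.0103]
245 [[-0.039, -0.057, 0.103], [-0.039, -0.052, 0.103], [-0.039, -0.049, 0.102], [-0.038, -0.046, 0.102], [-0.039, 0.048, 0.103], [-0.039, 0.051, 0.102], [-0.039, 0.055, 0.103], [-0.039, 0.058, 0.102]]
247 [[-0.04, -0.057, 0.102], [-0.041, -0.052, 0.103], [-0.041, -0.049, 0.102], [-0.04, -0.046, 0.101], [-0.04, 0.048, 0.102], [-0.04, 0.051, 0.102], [-0.041, 0.055, 0.103], [-0.04, 0.057, 0.101]]
249 [[-0.042, -0.057, 0.102], [0.011, -0.029, -0.007], [0.011, -0.027, -0.007], [0.011, -0.025, -0.007], [0.011, 0.027, -0.009], [0.011, 0.029, -0.007], [-0.042, 0.054, 0.101], [-0.043, 0.058, 0.103]]
251 [[-0.044, -0.057, 0.102], [0.011, -0.028, -0.009], [0.011, -0.027, -0.009], [0.011, -0.025, -0.009], [0.011, 0.026, -0.009], [0.011, 0.028, -0.009], [0.011, 0.03, -0.009], [-0.044, 0.058, 0.102]]
253 [[-0.045, -0.057, 0.102], [0.01, -0.028, -0.01], [0.01, -0.027, -0.01], [0.011, -0.025, -0.011], [0.01, 0.026, -0.01], [0.01, 0.028, -0.011], [0.01, 0.03, -0.009], [-0.045, 0.058, 0.102]]
255 [[-0.047, -0.0
[... 454 characters left out ...]
, [0.011, -0.024, -0.017], [0.01, 0.025, -0.015], [0.011, 0.027, -0.016], [0.011, 0.029, -0.016], [-0.051, 0.058, 0.102]]
261 [[0.011, -0.029, -0.018], [0.011, -0.027, -0.018], [0.01, -0.025, -0.018], [0.011, -0.024, -0.018], [0.01, 0.025, -0.017], [0.01, 0.027, -0.017], [0.011, 0.028, -0.018], [0.011, 0.03, -0.018]]
10086 [[-0.0213 -0.0234 -0.0175]
 [ 0.0042  0.0003 -0.0091]
 [ 0.0255  0.0236  0.0017]]
finger 596 [[ 0.0059 -0.0366 -0.0298]
 [ 0.007  -0.0321 -0.0203]
 [ 0.0107 -0.0268 -0.0108]
 [ 0.0109 -0.0262 -0.0075]
 [ 0.0111 -0.0261 -0.0068]]
finger 609 [[ 0.0059  0.0262 -0.0297]
 [ 0.0071  0.0323 -0.0203]
 [ 0.0108  0.0361 -0.0108]
 [ 0.011   0.0369 -0.0077]
 [ 0.0113  0.0371 -0.0064]]
```

Emit:
{"api": "arm_command", "payload": {"targets": [{"jaw": 0.04,"translation": [-0.01,0.04,-0.01],"twist": [0,0,0]},{"jaw": 0.04,"translation": [-0.02,0.1,-0.02],"twist": [0,0,0]},{"jaw": 0.04,"translation": [-0.03,0.16,-0.02],"twist": [0,0,0]},{"jaw": 0.04,"translation": [-0.04,0.22,-0.02],"twist": [0,0,0]},{"jaw": 0.04,"translation": [-0.05,0.27,-0.02],"twist": [0,0,0]},{"jaw": 0.04,"translation": [-0.055,0.3,-0.02],"twist": [0,0,0]},{"jaw": 0.04,"translation": [-0.055,0.31,-0.02],"twist": [0,0,0]},{"jaw": 0.04,"translation": [-0.055,0.31,-0.02],"twist": [0,0,0]}]}}

```text
time_s: 4.25
tool_pos: [0.4851, -0.1049, 0.1217]
tcp_rot: [3.141, -0.001, -2.791]
ft_force: [1.1, -1.0, -0.0]
gripper_width: 0.546
finger_force: 61.8
```

Run:
```python
from bench import env
from h import *
o,c=wrist(env,"pics/w3");print(o["tool_pos"],o["tcp_rot"],o["gripper_width"],o["finger_force"])
print(proj(c,[.429,-.1245,.022]))
u,v=map(int,proj(c,[.429,-.1245,.022]));print(max(u-80,0),max(v-70,0))
crop(c,max(u-80,0),max(v-70,0),u+80,v+70,4,"pics/die.png")
```

```text
[ 0.48512564 -0.10489382  0.12174192] [ 3.14140397e+00 -9.30144886e-04 -2.79085519e+00] 0.5460270178827024 61.78723454475403
[313.62735784 116.54225461]
233 46
```

View pics/die.png

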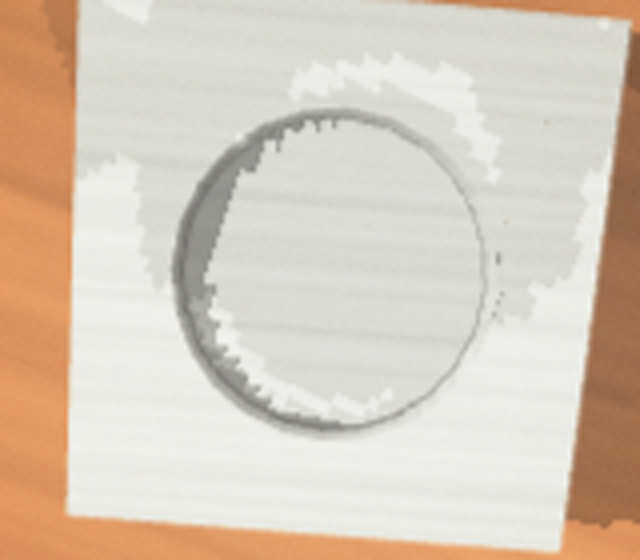

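The die fills the crop, and the cavity rim spans columns 174 to 486 and rows 107 to 435, so its centre is at crop (330,271). The die corners are at (629,20), (560,550) and (66,515).

Run:
```python
from h import *
c=np.load("pics/w3.npz")
f=lambda x,y,z=.022:ray(c,233+x/4,46+y/4,z)
print("rim",f(330,271)); A,B,C=f(629,20),f(560,550),f(66,515);print("diag mid",(A+C)/2,np.linalg.norm(A-B),np.linalg.norm(B-C))
for p in[(174,271),(486,271),(330,107),(330,435)]:print(f(*p))
T=np.linalg.inv(c["tool_from_camera"]);P=cloud(c,T);z=P[...,2];m=(abs(z+.005)<.02);m[:,:255]=0;m[:,372:]=0
Q=P[m];print(np.percentile(Q,[.3,1,50,99,99.7],axis=0).round(4))
t=P[m&(abs(z+.0092)<.0015)];print("topface",np.percentile(t,[1,50,99],axis=0).round(4))
W=cloud(c);print("die z",np.nanmedian(W[50:60,270:350,2]))
```

```text
rim [ 0.42680021 -0.12393543  0.022     ]
diag mid [ 0.42812306 -0.12294027  0.022     ] 0.0896685855079362 0.0901519626616477
[ 0.43601864 -0.14912095  0.022     ]
[ 0.41758077 -0.09874715  0.022     ]
[ 0.40194046 -0.13310421  0.022     ]
[ 0.45345158 -0.11410585  0.022     ]
[[-0.0224 -0.0235 -0.023 ]
 [-0.0213 -0.0234 -0.0203]
 [ 0.0041  0.0003 -0.0092]
 [ 0.0255  0.0237  0.0017]
 [ 0.0257  0.0239  0.003 ]]
topface [[-0.0215 -0.0229 -0.0105]
 [ 0.0028  0.0003 -0.0093]
 [ 0.0246  0.0231 -0.0079]]
die z 0.022074699923216503
```

Emit:
{"api": "arm_command", "payload": {"targets": [{"jaw": 0.04,"translation": [0.03,0.001,0.03],"twist": [0,0,0]},{"jaw": 0.04,"translation": [0.06,0.0023,0.06],"twist": [0,0,0]},{"jaw": 0.04,"translation": [0.06,0.0023,0.083],"twist": [0,0,0]},{"jaw": 0.04,"translation": [0.06,0.0023,0.086],"twist": [0,0,0]},{"jaw": 0.04,"translation": [0.06,0.0023,0.086],"twist": [0,0,0]},{"jaw": 0.04,"translation": [0.06,0.0023,0.086],"twist": [0,0,0]}]}}

```text
time_s: 5.05
tool_pos: [0.4291, -0.1236, 0.0374]
tcp_rot: [-3.141, 0.001, -2.792]
ft_force: [-0.6, -0.4, -0.0]
gripper_width: 0.555
finger_force: 61.8
```

Emit:
{"api": "arm_command", "payload": {"targets": [{"jaw": 0.04,"translation": [0.001,0.0005,0.003],"twist": [0,0,0]},{"jaw": 0.04,"translation": [0.001,0.0005,0.006],"twist": [0,0,0]},{"jaw": 0.04,"translation": [0.001,0.0005,0.009],"twist": [0,0,0]},{"jaw": 0.04,"translation": [0.001,0.0005,0.012],"twist": [0,0,0]},{"jaw": 0.04,"translation": [0.001,0.0005,0.015],"twist": [0,0,0]},{"jaw": 0.04,"translation": [0.001,0.0005,0.016],"twist": [0,0,0]},{"jaw": 0.04,"translation": [0.001,0.0005,0.016],"twist": [0,0,0]}]}}

```text
time_s: 5.92
tool_pos: [0.4272, -0.1233, 0.0207]
tcp_rot: [-3.142, 0.0, -2.792]
ft_force: [-1.8, 1.7, 3.5]
gripper_width: 0.554
finger_force: 62.3
```

Emit:
{"api": "arm_command", "payload": {"targets": [{"jaw": 0.07,"translation": [0,0,0],"twist": [0,0,0]},{"jaw": 0.07,"translation": [0,0,0],"twist": [0,0,0]},{"jaw": 0.07,"translation": [0,0,-0.01],"twist": [0,0,0]},{"jaw": 0.07,"translation": [-0.01,0,-0.05],"twist": [0,0,0]},{"jaw": 0.07,"translation": [-0.06,0,-0.1],"twist": [0,0,0]},{"jaw": 0.07,"translation": [-0.06,0,-0.1],"twist": [0,0,0]},{"jaw": 0.07,"translation": [-0.06,0,-0.1],"twist": [0,0,0]}]}}

```text
time_s: 6.8
tool_pos: [0.4836, -0.1025, 0.1204]
tcp_rot: [3.141, -0.0, -2.792]
ft_force: [-0.5, 0.3, -0.5]
gripper_width: 0.819
finger_force: 0.0
```

Run:
```python
from bench import env
from h import *
o,c=wrist(env,"pics/w4");print(o["time_s"],o["tool_pos"],o["tcp_rot"][2])
W=cloud(c)
for n,m in [("blank",c["img"].max(-1)<85)]:
    m=m&(abs(W[...,0]-.428)<.04)&(abs(W[...,1]+.1235)<.04)
    z=W[...,2][m];print(m.sum(),np.percentile(z,[2,20,50,80,98]).round(4));
    t=m&(W[...,2]>.027);blobs(c,.03,t)
for dx in(-.018,0,.018):print([round(float(np.nanmedian(W[(np.hypot(W[...,0]-.4275-dx,W[...,1]+.1235-dy)<.003)&(W[...,2]>.024)][:,2])),4) for dy in(-.015,0,.015)])
b=W[(W[...,2]>.019)&(W[...,2]<.024)&(abs(W[...,0]-.428)<.07)&(abs(W[...,1]+.1235)<.07)]
r=cv2.minAreaRect((b[:,:2]*1000).astype(np.float32));print("die",r)
u,v=map(int,proj(c,[.4275,-.1235,.03]));crop(c,max(u-80,0),max(v-70,0),u+80,v+70,4,"pics/die2.png")
```

```text
6.8 [ 0.4835584  -0.10247604  0.1203653 ] -2.7916059955896935
6332 [0.0287 0.0296 0.0304 0.2019 0.2084]
[ 276   76   74   76 4347] circ [ 426.1 -123.3] fit [array([ 426.1, -123.2]), array([48. , 48.1]), np.float64(61.6)]
[ 380  333   63   67 1959] circ [595.4  29.6] fit [array([602.9,  30.3]), array([46. , 74.5]), np.float64(121.2)]
[0.0298, 0.0299, 0.03]
[0.0299, 0.03, 0.0301]
[0.03, 0.03, 0.0298]
die ((427.87225341796875, -123.25457763671875), (90.45751953125, 90.38716888427734), 15.567514419555664)
```

View pics/die2.png

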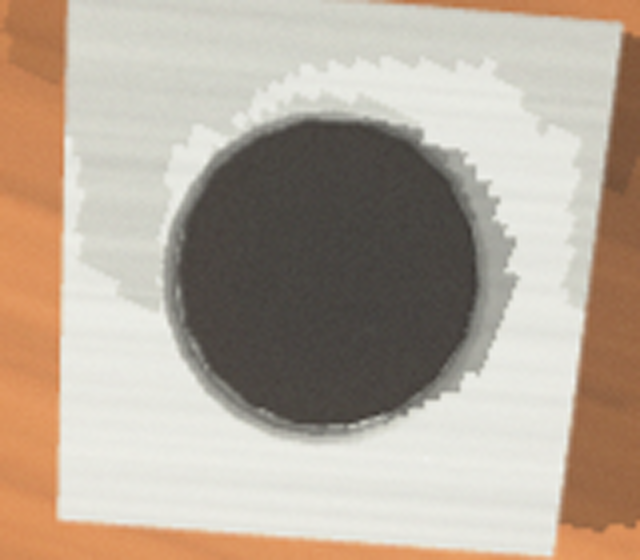

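The blank's top is at 30.0 mm all over and it sits centred in the cavity, so it is home. Now to look at the press with the wrist camera.

Emit:
{"api": "arm_command", "payload": {"targets": [{"jaw": 0.085,"translation": [-0.03,0.0,-0.06],"twist": [0,0,-10]},{"jaw": 0.085,"translation": [-0.08,0.004,-0.1],"twist": [0,0,-20]},{"jaw": 0.085,"translation": [-0.12,0.004,-0.13],"twist": [0,0,-30]},{"jaw": 0.085,"translation": [-0.141,0.004,-0.13],"twist": [0,0,-40]},{"jaw": 0.085,"translation": [-0.141,0.004,-0.13],"twist": [0,0,-50]},{"jaw": 0.085,"translation": [-0.141,0.004,-0.13],"twist": [0,0,-60]},{"jaw": 0.085,"translation": [-0.141,0.004,-0.13],"twist": [0,0,-68.3]},{"jaw": 0.085,"translation": [-0.141,0.004,-0.13],"twist": [0,0,-68.3]},{"jaw": 0.085,"translation": [-0.141,0.004,-0.13],"twist": [0,0,-68.3]}]}}

```text
time_s: 7.98
tool_pos: [0.6141, -0.0508, 0.2497]
tcp_rot: [3.141, -0.0, -1.603]
ft_force: [-0.3, 0.9, 0.3]
gripper_width: 0.999
finger_force: 0.0
```

Run:
```python
from bench import env
from h import *
o,c=wrist(env,"pics/w5");print(o["time_s"],o["tool_pos"],o["tcp_rot"])
W=cloud(c);z=W[...,2]
m=((z>.126)&(z<.142)).astype(np.uint8);m[330:]=0
n,l,s,_=cv2.connectedComponentsWithStats(m)
for i in range(1,n):
    if s[i,4]>30: P=W[l==i];print(s[i],P.mean(0).round(4),[np.round(x,1) for x in cv2.minAreaRect((P[:,:2]*1000).astype(np.float32))])
```

```text
7.975 [ 0.61409368 -0.05084316  0.24974542] [ 3.14058200e+00 -3.61795655e-05 -1.60270766e+00]
[269 126  13  34 380] [ 0.6416 -0.0909  0.1337] [array([641.9, -90.3]), array([24.4,  8.1]), np.float64(88.4)]
[328 126  11  33 355] [ 0.5978 -0.0896  0.1328] [array([597.8, -89.4]), array([23.5,  7.7]), np.float64(88.9)]
[291 227  29  13 363] [ 0.6218 -0.0161  0.1328] [array([621.9, -15.3]), array([ 8.4, 23.3]), np.float64(88.3)]
[292 273  28  13 341] [0.623  0.0273 0.1318] [array([623.2,  28.1]), array([ 8.8, 23.5]), np.float64(87.7)]
```

View pics/w5.png

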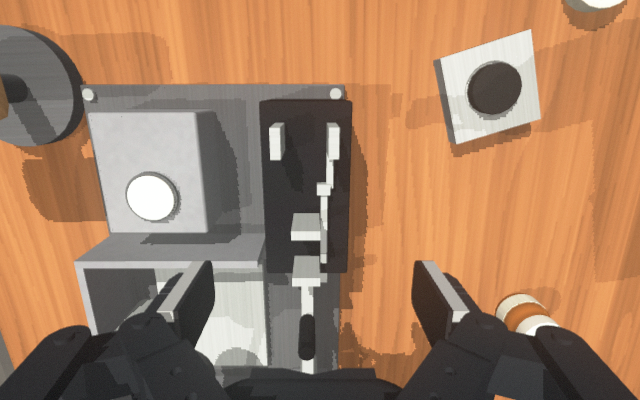

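The wrist view shows the safety tabs at (276,142) and (333,142), the bolt tabs at (306,227) and (306,270), and the gate post at (307,335). The grey box with a white button is at (150,170). I'll check its height and edge.

Run:
```python
from h import *
c=np.load("pics/w5.npz");W=cloud(c)
print([W[150,u].round(3).tolist() for u in (150,190,194,198,202,206,212,220)],W[190,155].round(3),W[250,180].round(3))
print([W[r,307].round(3).tolist() for r in (318,322,326,330,340,350)])
go(dict(tcp_rot=[3.1406,0,-1.6027],tool_pos=[.6141,-.0508,.2497]),[.6263,-.0899,.105],-1.601)
```

```text
[[0.766, -0.079, 0.071], [0.729, -0.078, 0.071], [0.725, -0.078, 0.071], [0.721, -0.078, 0.072], [0.72, -0.076, 0.063], [0.72, -0.074, 0.05], [0.72, -0.071, 0.032], [0.717, -0.068, 0.012]] [ 0.765 -0.042  0.077] [0.759 0.031 0.058]
[[0.625, 0.092, 0.098], [0.625, 0.092, 0.104], [0.624, 0.091, 0.111], [0.624, 0.093, 0.115], [0.624, 0.093, 0.129], [0.624, 0.096, 0.138]]
move [ 0.0387 -0.0136  0.1447]
twist [ 0.1  0.  -0.1]
```

Emit:
{"api": "arm_command", "payload": {"targets": [{"jaw": 0.085,"translation": [0.039,-0.0135,0.02],"twist": [0,0,0]},{"jaw": 0.085,"translation": [0.039,-0.0135,0.06],"twist": [0,0,0]},{"jaw": 0.085,"translation": [0.039,-0.0135,0.1],"twist": [0,0,0]},{"jaw": 0.085,"translation": [0.039,-0.0135,0.13],"twist": [0,0,0]},{"jaw": 0.085,"translation": [0.039,-0.0135,0.143],"twist": [0,0,0]},{"jaw": 0.085,"translation": [0.039,-0.0135,0.144],"twist": [0,0,0]},{"jaw": 0.085,"translation": [0.039,-0.0135,0.144],"twist": [0,0,0]}]}}

```text
time_s: 8.9
tool_pos: [0.6277, -0.0901, 0.108]
tcp_rot: [-3.139, -0.0, -1.6]
ft_force: [0.0, -0.0, 0.1]
gripper_width: 0.993
finger_force: 0.0
```

Emit:
{"api": "arm_command", "payload": {"targets": [{"jaw": 0.06,"translation": [0,0.001,0],"twist": [0,0,0]},{"jaw": 0.05,"translation": [0,0.001,0],"twist": [0,0,0]},{"jaw": 0.045,"translation": [0,0.001,0],"twist": [0,0,0]},{"jaw": 0.036,"translation": [0,0.001,0],"twist": [0,0,0]},{"jaw": 0.034,"translation": [0,0.001,0],"twist": [0,0,0]},{"jaw": 0.034,"translation": [0,0.001,0],"twist": [0,0,0]},{"jaw": 0.034,"translation": [0,0.001,0],"twist": [0,0,0]},{"jaw": 0.034,"translation": [0,0.001,0],"twist": [0,0,0]}]}}

```text
time_s: 9.9
tool_pos: [0.6269, -0.0904, 0.108]
tcp_rot: [-3.139, -0.001, -1.599]
ft_force: [2.2, -2.6, 5.9]
gripper_width: 0.426
finger_force: 60.9
```

Emit:
{"api": "arm_command", "payload": {"targets": [{"jaw": 0.06,"translation": [0,0,0],"twist": [0,0,0]},{"jaw": 0.07,"translation": [0,0,0],"twist": [0,0,0]},{"jaw": 0.075,"translation": [0,0,-0.02],"twist": [0,0,0]},{"jaw": 0.08,"translation": [0,0,-0.08],"twist": [0,0,0]},{"jaw": 0.08,"translation": [0,0,-0.14],"twist": [0,0,10]},{"jaw": 0.08,"translation": [-0.04,0,-0.14],"twist": [0,0,20]},{"jaw": 0.08,"translation": [-0.04,0,-0.14],"twist": [0,0,30]},{"jaw": 0.08,"translation": [-0.04,0,-0.14],"twist": [0,0,40]},{"jaw": 0.08,"translation": [-0.04,0,-0.14],"twist": [0,0,50]},{"jaw": 0.08,"translation": [-0.04,0,-0.14],"twist": [0,0,60]}]}}

```text
time_s: 11.15
tool_pos: [0.6272, -0.05, 0.2479]
tcp_rot: [-3.141, 0.001, -2.653]
ft_force: [0.7, 0.3, 0.2]
gripper_width: 0.939
finger_force: 0.0
```

Emit:
{"api": "arm_command", "payload": {"targets": [{"jaw": 0.08,"translation": [0.0,0,0],"twist": [0,0,10]},{"jaw": 0.08,"translation": [0,0,0],"twist": [0,0,20]},{"jaw": 0.08,"translation": [0,0,0],"twist": [0,0,30]},{"jaw": 0.08,"translation": [0,0,0],"twist": [0,0,30]},{"jaw": 0.08,"translation": [0,0,0],"twist": [0,0,30]}]}}

```text
time_s: 11.78
tool_pos: [0.6272, -0.05, 0.247]
tcp_rot: [3.141, 0.001, 3.116]
ft_force: [-0.3, 0.5, 0.5]
gripper_width: 0.935
finger_force: 0.0
```

Run:
```python
from bench import env
from h import *
o,c=wrist(env,"pics/w6");print(o["time_s"],o["tool_pos"],o["tcp_rot"],o["q"].round(2))
W=cloud(c);z=W[...,2]
m=((z>.126)&(z<.145)).astype(np.uint8);m[330:]=0
n,l,s,_=cv2.connectedComponentsWithStats(m)
for i in range(1,n):
    if s[i,4]>30: P=W[l==i];print(s[i],P.mean(0).round(4),[np.round(x,1) for x in cv2.minAreaRect((P[:,:2]*1000).astype(np.float32))])
go(o,[.6225,.0,.107],-3.172)
```

```text
11.775 [ 0.62718347 -0.04996395  0.24701924] [3.14136670e+00 7.40836201e-04 3.11601252e+00] [ 0.24  0.12  0.2  -0.   -1.65 -1.83]
[245 167  32  13 388] [ 0.61   -0.0891  0.1323] [array([610.6, -89.3]), array([24.2,  8.5]), np.float64(87.9)]
[351 168  13  33 379] [ 0.6206 -0.0151  0.1333] [array([621.4, -14.8]), array([ 8.2, 24.8]), np.float64(88.1)]
[405 168  16  33 396] [0.622  0.0282 0.1323] [array([622.5,  28.6]), array([ 8.5, 24.7]), np.float64(88.5)]
[491 174  28  23 476] [0.6236 0.0979 0.1356] [array([624.4,  99.5]), array([15.2, 15.1]), np.float64(0.0)]
[247 204  31  14 401] [ 0.6408 -0.0902  0.133 ] [array([641.6, -90.2]), array([23.9,  8.9]), np.float64(88.1)]
[ 493  287   68   43 1173] [0.7396 0.1375 0.1302] [array([740.9, 139.1]), array([43.3, 59.7]), np.float64(8.6)]
move [0.0061 0.0498 0.14  ]
twist [0.  0.  0.3]
```

Emit:
{"api": "arm_command", "payload": {"targets": [{"jaw": 0.08,"translation": [0.006,0.05,0.0],"twist": [0,0,0]},{"jaw": 0.08,"translation": [0.006,0.05,0.03],"twist": [0,0,0]},{"jaw": 0.08,"translation": [0.006,0.05,0.08],"twist": [0,0,0]},{"jaw": 0.08,"translation": [0.006,0.05,0.12],"twist": [0,0,0]},{"jaw": 0.08,"translation": [0.006,0.05,0.138],"twist": [0,0,0]},{"jaw": 0.08,"translation": [0.006,0.05,0.14],"twist": [0,0,0]},{"jaw": 0.08,"translation": [0.006,0.05,0.14],"twist": [0,0,0]}]}}

```text
time_s: 12.7
tool_pos: [0.6236, 0.0002, 0.1084]
tcp_rot: [3.141, 0.003, 3.113]
ft_force: [0.7, -0.6, 0.6]
gripper_width: 0.933
finger_force: 0.0
```

Emit:
{"api": "arm_command", "payload": {"targets": [{"jaw": 0.06,"translation": [0,0,0],"twist": [0,0,0]},{"jaw": 0.05,"translation": [0,0,0],"twist": [0,0,0]},{"jaw": 0.045,"translation": [0,0,0],"twist": [0,0,0]},{"jaw": 0.036,"translation": [0,0,0],"twist": [0,0,0]},{"jaw": 0.034,"translation": [0,0,0],"twist": [0,0,0]},{"jaw": 0.034,"translation": [0,0,0],"twist": [0,0,0]},{"jaw": 0.034,"translation": [0,0,0],"twist": [0,0,0]},{"jaw": 0.034,"translation": [0,0,0],"twist": [0,0,0]}]}}

```text
time_s: 13.7
tool_pos: [0.624, -0.0, 0.1092]
tcp_rot: [-3.141, 0.005, 3.113]
ft_force: [0.5, 0.7, 6.0]
gripper_width: 0.434
finger_force: 59.6
```

Emit:
{"api": "arm_command", "payload": {"targets": [{"jaw": 0.055,"translation": [0,0,0],"twist": [0,0,0]},{"jaw": 0.065,"translation": [0,0,0],"twist": [0,0,0]},{"jaw": 0.065,"translation": [0,0,-0.03],"twist": [0,0,0]},{"jaw": 0.06,"translation": [0,0,-0.09],"twist": [0,0,0]},{"jaw": 0.06,"translation": [0.003,0.05,-0.09],"twist": [0,0,-10]},{"jaw": 0.06,"translation": [0.003,0.1,-0.09],"twist": [0,0,-20]},{"jaw": 0.06,"translation": [0.003,0.1,-0.09],"twist": [0,0,-30]},{"jaw": 0.06,"translation": [0.003,0.1,-0.09],"twist": [0,0,-40]},{"jaw": 0.06,"translation": [0.003,0.1,-0.09],"twist": [0,0,-44]},{"jaw": 0.06,"translation": [0.003,0.1,-0.09],"twist": [0,0,-44]}]}}

```text
time_s: 14.95
tool_pos: [0.6223, 0.1002, 0.1959]
tcp_rot: [3.141, -0.001, -2.403]
ft_force: [-0.6, -0.0, 0.1]
gripper_width: 0.707
finger_force: 0.0
```

Run:
```python
from bench import env
from h import *
o,c=wrist(env,"pics/w7");print(o["time_s"],o["tool_pos"],o["tcp_rot"],o["q"].round(2))
W=cloud(c);z=W[...,2]
m=((z>.126)&(z<.145)).astype(np.uint8);m[330:]=0
n,l,s,_=cv2.connectedComponentsWithStats(m)
for i in range(1,n):
    if s[i,4]>30: P=W[l==i];print(s[i],P.mean(0).round(4),[np.round(x,1) for x in cv2.minAreaRect((P[:,:2]*1000).astype(np.float32))])
go(o,[.624,.0995,.107])
```

```text
14.95 [0.62230571 0.10017685 0.19586596] [ 3.14117896e+00 -7.27069967e-04 -2.40331712e+00] [ 0.48  0.12  0.11 -0.   -1.56 -1.31]
[   2    0   57   43 1077] [ 0.6412 -0.0883  0.1326] [array([641.9, -89.8]), array([26. ,  9.2]), np.float64(89.0)]
[146  67  42  42 833] [ 0.6209 -0.0139  0.133 ] [array([621.7, -14.6]), array([ 8.8, 24.6]), np.float64(88.8)]
[190 106  38  40 657] [0.6217 0.0166 0.1325] [array([622.5,  16.3]), array([ 8.3, 24.6]), np.float64(87.3)]
[298 204  24  29 564] [0.6238 0.0989 0.1364] [array([625. ,  99.7]), array([15.7, 15. ]), np.float64(41.0)]
move [-0.0009 -0.0017  0.0889]
```

Emit:
{"api": "arm_command", "payload": {"targets": [{"jaw": 0.06,"translation": [-0.001,-0.002,0.04],"twist": [0,0,0]},{"jaw": 0.06,"translation": [-0.001,-0.002,0.08],"twist": [0,0,0]},{"jaw": 0.06,"translation": [-0.001,-0.002,0.09],"twist": [0,0,0]},{"jaw": 0.04,"translation": [-0.001,-0.002,0.09],"twist": [0,0,0]},{"jaw": 0.03,"translation": [-0.001,-0.002,0.09],"twist": [0,0,0]},{"jaw": 0.02,"translation": [-0.001,-0.002,0.09],"twist": [0,0,0]},{"jaw": 0.005,"translation": [-0.001,-0.002,0.09],"twist": [0,0,0]},{"jaw": 0.005,"translation": [-0.001,-0.002,0.09],"twist": [0,0,0]},{"jaw": 0.005,"translation": [-0.001,-0.002,0.09],"twist": [0,0,0]}]}}

```text
time_s: 16.12
tool_pos: [0.6249, 0.1, 0.108]
tcp_rot: [-3.141, 0.002, -2.402]
ft_force: [-3.1, 2.3, 6.0]
gripper_width: 0.163
finger_force: 58.6
```

Run:
```python
from bench import env
from h import *
o=env.get_obs();print(o["tool_pos"],o["tcp_rot"],o["gripper_width"],o["finger_force"],o["ft_force"].round(1))
c0=-.03; t0=o["tool_pos"].copy()
H=t0+.12*np.array([-np.sin(c0),np.cos(c0),0]);print("hinge",H)
R=Rn.from_euler("xyz",o["tcp_rot"])
for th in np.arange(.08,1.66,.08):
    a=c0-th;p=H-.12*np.array([-np.sin(a),np.cos(a),0]);print(round(th,2),R.inv().apply(p-t0).round(3)[:2],p[:2].round(3))
```

```text
[0.62488018 0.09997031 0.1080276 ] [-3.14116421e+00  2.02260240e-03 -2.40214159e+00] 0.16264196080678786 58.57626914978027 [-3.1  2.3  6. ]
hinge [0.62847964 0.21991631 0.1080276 ]
0.08 [0.007 0.007] [0.615 0.101]
0.16 [0.013 0.014] [0.606 0.102]
0.24 [0.018 0.022] [0.596 0.104]
0.32 [0.023 0.031] [0.587 0.107]
0.4 [0.027 0.039] [0.578 0.111]
0.48 [0.03  0.048] [0.57  0.115]
0.56 [0.033 0.058] [0.562 0.12 ]
0.64 [0.035 0.067] [0.554 0.126]
0.72 [0.036 0.076] [0.547 0.132]
0.8 [0.037 0.086] [0.54  0.139]
0.88 [0.036 0.096] [0.534 0.146]
0.96 [0.035 0.105] [0.528 0.154]
1.04 [0.033 0.115] [0.523 0.162]
1.12 [0.03  0.124] [0.519 0.171]
1.2 [0.027 0.133] [0.515 0.18 ]
1.28 [0.023 0.141] [0.513 0.189]
1.36 [0.018 0.15 ] [0.51  0.198]
1.44 [0.013 0.158] [0.509 0.208]
1.52 [0.007 0.165] [0.509 0.217]
1.6 [0.    0.172] [0.509 0.227]
```

Emit:
{"api": "arm_command", "payload": {"targets": [{"jaw": 0.005,"translation": [0.007,0.007,0],"twist": [0,0,0]},{"jaw": 0.005,"translation": [0.013,0.014,0],"twist": [0,0,0]},{"jaw": 0.005,"translation": [0.018,0.022,0],"twist": [0,0,0]},{"jaw": 0.005,"translation": [0.023,0.031,0],"twist": [0,0,0]},{"jaw": 0.005,"translation": [0.027,0.039,0],"twist": [0,0,0]},{"jaw": 0.005,"translation": [0.03,0.048,0],"twist": [0,0,0]},{"jaw": 0.005,"translation": [0.033,0.058,0],"twist": [0,0,0]},{"jaw": 0.005,"translation": [0.035,0.067,0],"twist": [0,0,0]},{"jaw": 0.005,"translation": [0.036,0.076,0],"twist": [0,0,0]},{"jaw": 0.005,"translation": [0.037,0.086,0],"twist": [0,0,0]}]}}

```text
time_s: 17.38
tool_pos: [0.5378, 0.1328, 0.1079]
tcp_rot: [-3.137, -0.008, -2.406]
ft_force: [-5.7, -16.1, 10.9]
gripper_width: 0.166
finger_force: 60.3
```

Run:
```python
from bench import env
from h import *
o=env.get_obs();print(o["tool_pos"],o["ft_force"].round(1))
H=np.array([.6215,.2195,0]);R=Rn.from_euler("xyz",[np.pi,0,-2.403]);q=np.array([.540,.139,0])
for f in np.linspace(.82,1.62,11):print(f.round(2),R.inv().apply(H-.12*np.array([np.sin(f),np.cos(f),0])-q)[:2].round(3))
```

```text
[0.53777688 0.1327572  0.10787262] [ -5.7 -16.1  10.9]
0.82 [0.006 0.003]
0.9 [0.005 0.013]
0.98 [0.004 0.022]
1.06 [0.002 0.032]
1.14 [-0.     0.041]
1.22 [-0.003  0.05 ]
1.3 [-0.007  0.059]
1.38 [-0.012  0.067]
1.46 [-0.017  0.075]
1.54 [-0.023  0.083]
1.62 [-0.03  0.09]
```

Emit:
{"api": "arm_command", "payload": {"targets": [{"jaw": 0.005,"translation": [0.006,0.006,0],"twist": [0,0,0]},{"jaw": 0.005,"translation": [0.005,0.015,0],"twist": [0,0,0]},{"jaw": 0.005,"translation": [0.004,0.024,0],"twist": [0,0,0]},{"jaw": 0.005,"translation": [0.002,0.033,0],"twist": [0,0,0]},{"jaw": 0.005,"translation": [0.0,0.042,0],"twist": [0,0,0]},{"jaw": 0.005,"translation": [-0.003,0.051,0],"twist": [0,0,0]},{"jaw": 0.005,"translation": [-0.003,0.051,0],"twist": [0,0,0]}]}}

```text
time_s: 18.25
tool_pos: [0.5073, 0.1764, 0.1079]
tcp_rot: [-3.139, -0.001, -2.403]
ft_force: [1.2, -5.0, 7.3]
gripper_width: 0.162
finger_force: 58.5
```

Run:
```python
from bench import env
from h import *
o,c=wrist(env,"pics/w8");print(o["time_s"],o["tool_pos"],o["tcp_rot"],o["ft_force"].round(1),o["gripper_width"])
s=env.camera("top");np.savez("pics/t8.npz",**s)
a=cv2.resize(s["img"][100:250,228:390],(486,450),interpolation=2);b=cv2.resize(c["img"][:,140:500],(314,349))
cv2.imwrite("pics/g8.png",np.hstack([a,np.vstack([b,np.zeros((101,314,3),np.uint8)])])[...,::-1])
```

```text
18.25 [0.50731546 0.17637729 0.10790854] [-3.13856325e+00 -5.35570849e-04 -2.40299592e+00] [ 1.2 -5.   7.3] 0.1622728249446692
```

View pics/g8.png

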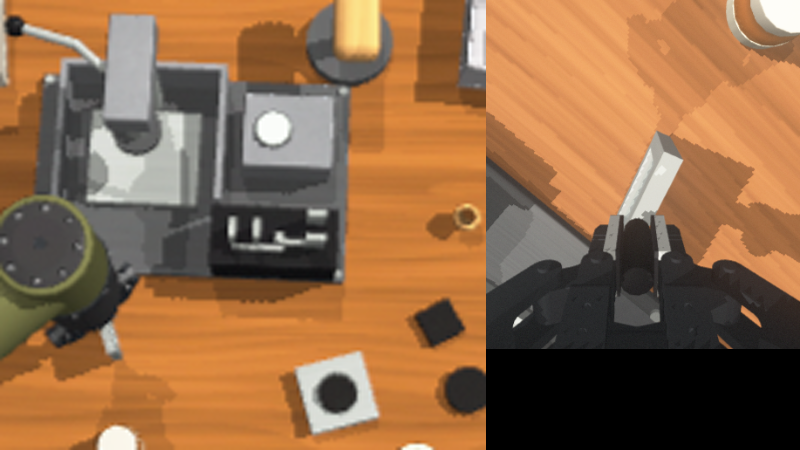

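The gate is open to about 1.2 rad with the post held firmly between the pads. The blank is still in the die and both catches are in. I'll take the gate on past a right angle.

Emit:
{"api": "arm_command", "payload": {"targets": [{"jaw": 0.005,"translation": [-0.004,0.009,0],"twist": [0,0,0]},{"jaw": 0.005,"translation": [-0.009,0.017,0],"twist": [0,0,0]},{"jaw": 0.005,"translation": [-0.014,0.025,0],"twist": [0,0,0]},{"jaw": 0.005,"translation": [-0.02,0.033,0],"twist": [0,0,0]},{"jaw": 0.005,"translation": [-0.027,0.04,0],"twist": [0,0,0]},{"jaw": 0.005,"translation": [-0.031,0.044,0],"twist": [0,0,0]},{"jaw": 0.005,"translation": [-0.031,0.044,0],"twist": [0,0,0]},{"jaw": 0.005,"translation": [-0.031,0.044,0],"twist": [0,0,0]},{"jaw": 0.005,"translation": [-0.031,0.044,0],"twist": [0,0,0]}]}}

```text
time_s: 19.48
tool_pos: [0.4975, 0.2301, 0.1062]
tcp_rot: [3.14, -0.006, -2.402]
ft_force: [-11.8, -2.0, 9.2]
gripper_width: 0.061
finger_force: 6.5
```

Run:
```python
from bench import env
from h import *
o,c=wrist(env,"pics/w9");print(o["time_s"],o["tool_pos"],o["ft_force"].round(1),o["gripper_width"],o["joint_velocities"].round(3))
W=cloud(c);z=W[...,2];m=(abs(z-.088)<.006);m[240:]=0
P=W[m];print(len(P),[np.round(x,1) for x in cv2.minAreaRect((P[:,:2]*1000).astype(np.float32))])
s=env.camera("top");V=cloud(s)
for n,lo,hi,box in(("tabs",.126,.142,(170,200,295,345)),):
    m=((V[...,2]>lo)&(V[...,2]<hi)).astype(np.uint8);k=np.zeros_like(m);k[170:200,295:345]=m[170:200,295:345]
    N,l,st,_=cv2.connectedComponentsWithStats(k)
    for i in range(1,N):
        if st[i,4]>5:print(V[l==i].mean(0).round(4))
```

```text
19.475 [0.49750693 0.23014002 0.10621051] [-11.8  -2.    9.2] 0.06075709764389451 [-0.001  0.001  0.     0.001 -0.    -0.001]
733 [array([473.4, 249.9]), array([12.8, 24.3]), np.float64(75.8)]
[ 0.6435 -0.0896  0.1339]
[0.6266 0.0179 0.1334]
[ 0.6249 -0.0128  0.1358]
[ 0.6129 -0.0873  0.1332]
```

The post has slipped to the pads' leading edges, but the gate is near its end stop at about 1.75 rad and at rest. I'll hold for longer than the judging second to see if it drifts.

Emit:
{"api": "arm_command", "payload": {"targets": [{"jaw": 0.005,"translation": [0,0,0],"twist": [0,0,0]},{"jaw": 0.005,"translation": [0,0,0],"twist": [0,0,0]},{"jaw": 0.005,"translation": [0,0,0],"twist": [0,0,0]},{"jaw": 0.005,"translation": [0,0,0],"twist": [0,0,0]},{"jaw": 0.005,"translation": [0,0,0],"twist": [0,0,0]},{"jaw": 0.005,"translation": [0,0,0],"twist": [0,0,0]},{"jaw": 0.005,"translation": [0,0,0],"twist": [0,0,0]},{"jaw": 0.005,"translation": [0,0,0],"twist": [0,0,0]},{"jaw": 0.005,"translation": [0,0,0],"twist": [0,0,0]},{"jaw": 0.005,"translation": [0,0,0],"twist": [0,0,0]}]}}

```text
time_s: 20.82
tool_pos: [0.4975, 0.2301, 0.1062]
tcp_rot: [3.14, -0.006, -2.402]
ft_force: [-13.4, -2.3, 9.4]
gripper_width: 0.061
finger_force: 6.5
```

Run:
```python
from bench import env
from h import *
o,c=wrist(env,"pics/w10");print(o["time_s"],o["tool_pos"],o["ft_force"].round(1),o["gripper_width"],o["finger_force"])
W=cloud(c);z=W[...,2];m=(abs(z-.088)<.006);m[240:]=0
P=W[m];print(len(P),[np.round(x,1) for x in cv2.minAreaRect((P[:,:2]*1000).astype(np.float32))])
s=env.camera("top");V=cloud(s);m=(s["img"].max(-1)<85)&(abs(V[...,0]-.43)<.04)&(abs(V[...,1]+.123)<.04);print("blank",np.median(V[m],axis=0).round(3),m.sum())
```

```text
20.825 [0.49751799 0.23011621 0.10621407] [-13.4  -2.3   9.4] 0.06075713948512867 6.5094620059244335
731 [array([473.7, 250.4]), array([13.3, 24.1]), np.float64(79.4)]
blank [ 0.428 -0.123  0.031] 125
```

Over 1.3 s nothing has moved: the gate stays near its end stop with about 13 N on the fingers. The catches are in and the blank is home, so I'm handing it in.

```bash
python3 -c "
from bench import env
print(env.finish_job())"
```

```text
the job is handed in; nothing more can be done
None
```

I handed the job in at about 21 s: the blank is home in the die, both catches are squeezed in, and the gate is held open at about 1.75 rad. The post slipped to the edge of the pads, but it held still for over a second before hand-in; no verdict came back.

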